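# Close the cover of a board carrier under its lip

## Task

Close the board carrier: fold its standing blue cover down flat over the circuit board, and while it is held down push it towards the red lip until its yellow tongue is tucked fully beneath the lip, so that it stays shut when you let go. Only push and press with the fingertips: do not pinch the cover, do not lift the board out, and leave the bottle, the heat sink and the loupe where they are.

Things in the scene. Friction and masses are not known exactly. Their poses are not given: they have to be found in the camera images.
- carrier: Board carrier fixed to the bench: black base 150 x 112 x 12 mm, origin at the centre of its underside; +x is the hinge end, -x the lip end, y runs along the hinge, z up. At y = +-52.5 mm two aluminium ears 6 mm thick (x 36 to 74 mm, up to z 40 mm) bear the hinge rod. Low rails in the middle hold the circuit board.
- lip: Red retaining lip at the carrier's -x end, fixed to the carrier, with the carrier's origin and axes. It overhangs towards the hinge: 56 mm wide in y, x from -50 (its free edge) to -75 mm, underside at z 35.5 mm, top at z 43.5 mm, on a post at x -66 to -75 mm.
- lip_edge (a point): Middle of the lower free edge of the lip (carrier x -50 mm, y 0, z 35.5 mm); carrier's axes.
- cover (a joint): Hinge angle of the cover (rad) about the carrier's y axis: 0 = flat over the board (hard stop), 1.57 = upright, 1.75 = open stop. A spring (0.1 N m per rad about 1.6 rad, friction 0.03 N m) lifts it again to about 1.25 rad if let go untucked; holding it flat needs about 0.2 N m.
- carriage (a joint): Sliding of the hinge rod and cover in the ears' slots (m): 0 = back, 0.018 = fully forward under the lip (hard stop), along the carrier's -x. Needs about 6 N and stays where it is left. Below 0.008 the folded tongue clears the lip's edge; from 0.009 on it would land on top of the lip. At 0.018 the tongue lies 9 mm under the lip.
- cover_outer: Outer side of the cover: blue plate 96 mm wide in y, 3 mm thick, 4 to 90 mm from the hinge, then a yellow tongue 40 mm wide out to 105 mm. Origin on the hinge axis; -x points to the tongue, z out of the outer face (surface at z 1.5 mm), which is on top when the cover is flat. A white wedge 60 mm wide sits on it, with a wall at the hinge side (see cover_step).
- cover_inner: Inner side of the cover that faces the board: black rubber panel 66 x 84 x 2 mm under the blue plate. Same origin and axes as the outer side.
- cover_hinge (a point): On the hinge axis, middle of its length (31.5 mm above the bench; carrier x 64 mm when the carriage is at 0).
- cover_step (a point): Foot of the wedge's wall on the cover's outer face, 62 mm from the hinge, middle of its width. The wall is 8 mm high and faces the hinge; the wedge's ramp falls off to 86 mm. With the cover flat, a fingertip on the plate between hinge and wall can push the cover forward by this wall.
- cover_tip (a point): Middle of the front edge of the yellow tongue, 105 mm from the hinge, at mid thickness.
- board: Small green circuit board 26 x 43 x 10 mm lying loose between the rails of the carrier, origin at the centre of its underside.
- flux_bottle: Small amber dropper bottle with a black tip, 31 mm across and 81 mm tall, standing beside the carrier, origin under its centre.
- heat_sink: Finned aluminium heat sink 36 x 44 x 19 mm beside the carrier, origin under its centre.
- loupe: Black eye loupe 37 mm across and 41 mm tall beside the carrier, origin under its centre.

How it is judged:
At the end, for the whole second after the job is handed in: Cover flat (hinge below 0.06 rad) and at rest, slid forward over 14 of its 18 mm, its tongue below the lip's underside and at least 4 mm under it; the board lies between its rails (within 8 mm); bottle, heat sink and loupe within 20 mm of where they were (value of joint cover below 0.06 rad and value of joint carriage above 0.014 m and z of cover_tip in the frame of lip_edge below 0 m and x of cover_tip in the frame of lip_edge below -0.004 m and velocity of joint cover between -0.05 and 0.05 rad/s and horizontal distance between board and carrier below 0.008 m and z of board in the frame of carrier below 0.016 m and distance of each of flux_bottle, heat_sink, loupe from where it was at the start of the episode below 0.02 m); the robot touches nothing.
It fails at once if the cover is pinched (the fingers press on its inner and outer side at once) (contact force between the fingers and cover_inner above 1 N and contact force between the fingers and cover_outer above 1 N).
It fails at once if the board is lifted out of the carrier (z of board in the frame of carrier above 0.025 m).
It fails at once if the bottle, the heat sink or the loupe is pushed away or lifted (distance of any of flux_bottle, heat_sink, loupe from where it was at the start of the episode above 0.02 m).
It also fails if it takes over 35 s, if anything falls off the work surface, if the arm or the gripper's body presses on something with over 40 N, if the wrist force passes 120 N, or if a joint passes its speed limit or range.

## Robot

A 6-joint arm with a two-finger parallel gripper is mounted at the origin on a cart in front of the work surface, level with it; the furniture and walls round the work are solid. World frame = base frame: x ahead of the robot, y to its left, z up, the work surface at z = 0. Lengths are in m, angles in rad, forces in N, time in s.
With the tool pointing down it reaches from about 0.25 to 0.85 m from the base axis. Payload 12.5 kg.
Tool frame: the origin (TCP) lies midway between the tips of the shut fingers; the grasp point (between the pads) lies 19 mm behind it; z points along the fingers, y is the direction in which the jaws open and shut (so a half turn about z gives the same grasp; the last joint's range is limited). The gripper opens to 93 mm and grips with 3 to 60 N. Pads are 15 mm wide; open, the fingers measure 128 mm over their backs; the gripper's body (75 mm by 188 mm) begins 65 mm behind the grasp point.
Start: joints at [1.086, 0.351, 1.652, -0, 1.139, -0.085], TCP at [0.214, 0.507, 0.194] pointing down, gripper open.
Joint ranges: [-2.75, 2.75], [-0.79, 2.1], [0.01, 2.65], [-1.57, 4.71], [0.07, 3.14], [-2.87, 2.87]. Speed limits (rad/s): [2.22, 2.22, 2.79, 3.14, 3.14, 3.14].

## Interface

Orientations are given as a rotation vector (axis times angle).
In Python, from station import r gives the robot as it stands.
- The arm moves only by the shell command python3 -m jog 'ROWS' [OPENING] [FORCE]. ROWS is JSON, a list of rows, each a list of 2 entries, a list of its own where there are three numbers: the shift along the tool's x, y, z in mm, then the turn about the tool's z in degrees. A call has 1 to 8 rows; each row is the pose to reach, as a shift and turn from the pose measured when the call began, along the tool's axes at that moment; what a row does not reach only later rows make up. A row lasts 1/10 s, in which the tool goes at most 50 mm and 8.59 degrees, less where a joint would pass 70% of its speed; a pose out of reach is approached as far as the arm can. A call with a gripper value outside its range is refused whole. OPENING is the finger opening in mm, from 0 to 93, set as the call begins (- or left out, the last holds). The fingers move at their own pace and stop on an object; FORCE is the grip in N (left out, the last holds). Time passes only in rows, so rows that repeat a pose let the fingers close. It gives the time, the measured TCP pose, the force and the opening at its end, in the units of the state.
- r.sense(): the state, without advancing time (a new reading comes with each control period).
- r.snapshot(name): name is "side" or "top" or "wrist"; returns (picture, depth): 420x560x3 uint8, red, green, blue; 420x560 float32, m along the optical axis (not along the pixel's ray), 0 where there is no reading.
- r.get_calibration(name): a dict with "K" (3x3 intrinsics, pixels), "k1" (the pictures are not rectified: a ray, as slopes to the right and down, at radius r is drawn at 1 + k1 r^2 times it, then the intrinsics apply), "rvec" (rotation vector, rad) and "tvec" (3), from world to camera coordinates, as OpenCV has them. Camera axes: x right, y down, z forward; pixel columns grow to the right and rows downward; lengths in m; the calibration is good to about 2 mm. A picture is of the moment at which its call begins: read the wrist's pose just before it. get_calibration takes no time and is no camera call; for the wrist camera it gives the pose at the moment of the call.
- r.close_job(): hands the job in, once; it reports no verdict.
Trained networks look in the newest picture that a camera, given by its name, has taken for a name from the list of things; names that differ only in an ending like _2 or _b are one class to them, and where a whole thing is asked for, a point or a joint stands for the part that bears it (a point fixed in the world has none). Each returns a list of dicts, best first, with "score" (0 to 1); they miss things now and then, are a little off and sometimes report something else, mostly with a low value. They report only what shows in the picture. A call takes as long as a camera call.
- r.spot_in(camera, thing): "extent" ([left, top, width, height] in pixels, round what is visible of it).
- r.outline_of(camera, thing): "mask" (420x560 bool, what is visible of it) and "extent" ([left, top, width, height] in pixels, round what is visible of it).
- r.pinpoint(camera, thing): "uv" ([column, row] in pixels: a listed point, or the origin of a listed thing).
The state is a dict: "t": time; "joint_positions": joint angles; "qvel": joint speeds; "joint_efforts": joint torques, N m; "tcp_pos": TCP position; "ee_rot": TCP orientation; "force": force on the tool from outside, world axes, zero at the start; "torque": the same for the moment, N m; "opening": finger opening in m.
Only numpy, scipy, OpenCV 4.12 (cv2) and the standard library are available. Lean on these libraries where they do the work, as an engineer would, in place of code of your own. Each camera call takes 0.05 s, during which the arm holds its last target. There are 200 camera calls.

## Working session

There is one attempt and no reset: what is moved stays moved. The work goes in short steps, Python scripts to look and compute and a shell command to move; the robot and the scene stay as the last step left them, time stands still between calls to the robot, and variables do not carry over. Pictures are saved under pics/ and viewed, about 8 in all and at most 12, crops included, and the job is handed in when it is done.

```bash
mkdir -p pics
cat > h.py <<'E'
import numpy as np, cv2
from station import r
from scipy.spatial.transform import Rotation as R
def cal(c):
    k=r.get_calibration(c); return np.array(k["K"]),k["k1"],R.from_rotvec(k["rvec"]).as_matrix(),np.array(k["tvec"])
def world(c,uv,depth=None,z=None):
    K,k1,Rm,t=cal(c)
    p=cv2.undistortPoints(np.array([[uv]],float),K,np.array([k1,0,0,0,0.]))[0,0]
    d=np.array([p[0],p[1],1.])
    o=-Rm.T@t; dw=Rm.T@d
    s=depth if depth is not None else (z-o[2])/dw[2]
    return o+s*dw
def proj(c,P):
    K,k1,Rm,t=cal(c)
    return cv2.projectPoints(np.array(P,float).reshape(-1,3),cv2.Rodrigues(Rm)[0],t,K,np.array([k1,0,0,0,0.]))[0].reshape(-1,2)
E
python3 - <<'E'
from h import *
s=r.sense(); print(s["t"],s["tcp_pos"],s["ee_rot"],s["opening"],s["force"])
for c in ["top","side"]:
    im,d=r.snapshot(c); cv2.imwrite(f"pics/{c}0.png",im[:,:,::-1]); np.save(f"pics/{c}d.npy",d)
    for n in ["carrier","lip_edge","cover_hinge","cover_tip","cover_step","board","flux_bottle","heat_sink","loupe"]:
        try:
            q=r.pinpoint(c,n)
            for e in q[:1]:
                uv=e["uv"]; v=d[int(uv[1]),int(uv[0])]
                print(c,n,round(e["score"],2),np.round(uv),np.round(world(c,uv,depth=v),3))
        except Exception as ex: print(c,n,ex)
E
```

```text
0.0 [0.2138712  0.506325   0.19351219] [-6.23785032e-01 -3.07870501e+00  1.72551011e-03] 0.09291473872653126 [ 0.14477388 -0.3808165  -0.48883895]
top carrier 0.74 [295. 229.] [ 0.552 -0.046  0.013]
top lip_edge 0.76 [295. 260.] [ 0.495 -0.053  0.044]
top cover_hinge 0.59 [297. 192.] [ 0.61  -0.039  0.04 ]
top cover_tip 0.62 [302. 170.] [ 0.662 -0.043  0.001]
top cover_step 0.93 [302. 181.] [ 0.612 -0.044  0.109]
top board 0.8 [296. 232.] [ 0.546 -0.048  0.013]
top flux_bottle 0.74 [239. 221.] [0.541 0.048 0.061]
top heat_sink 0.74 [353. 254.] [ 0.524 -0.152  0.006]
top loupe 0.72 [354. 210.] [ 0.594 -0.14   0.036]
side carrier 0.7 [264. 217.] [ 0.611 -0.04   0.037]
side lip_edge 0.88 [315. 223.] [ 0.514 -0.098  0.01 ]
side cover_hinge 0.29 [265. 189.] [ 0.615 -0.059  0.091]
side cover_tip 0.92 [260. 170.] [ 0.997 -1.121 -0.195]
side cover_step 0.87 [264. 191.] [ 0.613 -0.045  0.093]
side board 0.64 [295. 234.] [ 0.539 -0.017  0.016]
side flux_bottle 0.93 [280. 254.] [0.546 0.065 0.012]
side heat_sink 0.42 [316. 221.] [ 0.499 -0.033  0.042]
side loupe 0.73 [282. 213.] [ 0.59  -0.099  0.024]
```

Run:
```python
import cv2,numpy as np
a=cv2.imread("pics/top0.png")[120:310,190:410];b=cv2.imread("pics/side0.png")[120:310,180:400]
cv2.imwrite("pics/v1.png",np.hstack([cv2.resize(a,(400,345),interpolation=2),cv2.resize(b,(400,345),interpolation=2)]))
from h import *
for c,n,z in [("top","lip_edge",.0355),("top","cover_hinge",.033),("top","cover_tip",.136),("side","cover_tip",.136),("side","lip_edge",.0355),("side","cover_step",.093)]:
    pass
top={"lip":([295,260],.0435),"tip":([302,170],.136),"step":([302,181],.0935)}
for k,(u,z) in top.items(): print(k,world("top",u,z=z))
for k,u,z in [("lip",[315,223],.0355),("tip",[260,170],.136),("step",[264,191],.093)]: print("side",k,world("side",u,z=z))
```

```text
lip [ 0.49434969 -0.05295453  0.0435    ]
tip [ 0.62205318 -0.04100612  0.136     ]
step [ 0.61628917 -0.04445639  0.0935    ]
side lip [ 0.50307899 -0.0386513   0.0355    ]
side tip [ 0.62068492 -0.04622306  0.136     ]
side step [ 0.61177189 -0.04232076  0.093     ]
```

View pics/v1.png

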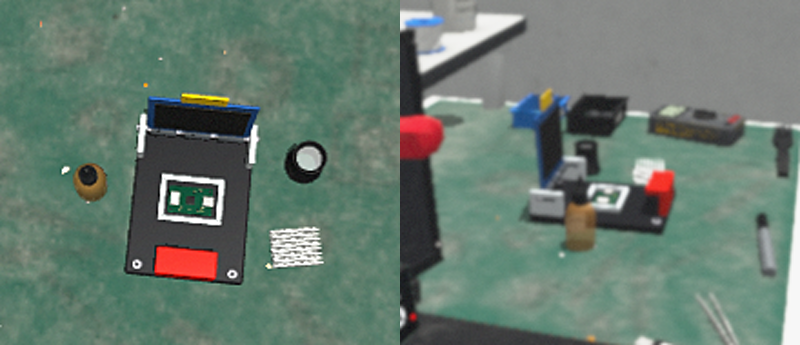

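Top view: the lip is nearest the robot at about px (295,260). The cover stands at about (300,175), its outer face pointing away from the robot. I'll fit the carrier pose with reprojection and check it with an overlay.

```bash
cat >> h.py <<'E'
def c2w(p,q):  # p=[x,y,yaw]; carrier-> world
    q=np.atleast_2d(q).astype(float); c,s=np.cos(p[2]),np.sin(p[2])
    return np.c_[p[0]+c*q[:,0]-s*q[:,1],p[1]+s*q[:,0]+c*q[:,1],q[:,2]]
def cov(th,rr,y,n=0,car=0): # cover point in carrier frame
    return [.064-car-rr*np.cos(th)+n*np.sin(th),y,.0315+rr*np.sin(th)+n*np.cos(th)]
E
python3 - <<'E'
from h import *
from scipy.optimize import least_squares
top=cv2.imread("pics/top0.png"); hsv=cv2.cvtColor(top,cv2.COLOR_BGR2HSV)
def rect(m):
    n,l,st,_=cv2.connectedComponentsWithStats(m.astype(np.uint8)); k=1+np.argmax(st[1:,4]); return cv2.minAreaRect(np.argwhere(l==k)[:,::-1].astype(np.float32)),st[k]
H,S,V=hsv[...,0],hsv[...,1],hsv[...,2]
print("lip",rect(((H<8)|(H>172))&(S>150)&(V>100)))
yel=(abs(H.astype(int)-27)<7)&(S>150)&(V>120); yel[200:]=0; print("yel",rect(yel))
obs={}
for c in ["top","side"]:
    r.snapshot(c)
    for n in ["carrier","lip_edge","cover_tip","cover_step"]:
        obs[c,n]=np.array(r.pinpoint(c,n)[0]["uv"])
def model(v):
    return {"carrier":[0,0,0],"lip_edge":[-.05,0,.0355],"cover_tip":cov(v[3],.105,0),"cover_step":cov(v[3],.062,0,.0015)}
def res(v):
    m=model(v); return np.concatenate([proj(c,c2w(v,m[n]))[0]-o for (c,n),o in obs.items() if (c,n)!=("side","carrier")])
f=least_squares(res,[.55,-.045,.09,1.6],loss="soft_l1",x_scale=[.01,.01,.1,.1]); v=f.x
print(v,np.round(res(v),1))
np.save("pose.npy",v)
ims=[]
for c in ["top","side"]:
    im=cv2.resize(cv2.imread(f"pics/{c}0.png"),None,fx=4,fy=4,interpolation=2)
    for pts in ([[a,b,.012] for a,b in [(-.075,-.056),(.075,-.056),(.075,.056),(-.075,.056)]],
      [[a,b,.0435] for a,b in [(-.075,-.028),(-.05,-.028),(-.05,.028),(-.075,.028)]],
      [cov(v[3],a,b) for a,b in [(.004,-.048),(.09,-.048),(.09,.048),(.004,.048)]],
      [cov(v[3],a,b) for a,b in [(.09,-.02),(.105,-.02),(.105,.02),(.09,.02)]]):
        cv2.polylines(im,[np.int32(proj(c,c2w(v,pts))*4+2)],True,(255,0,255),1)
    x0,y0=(230,150) if c=="top" else (230,145)
    ims.append(im[y0*4:(y0+130)*4,x0*4:(x0+100)*4] if c=="top" else im[y0*4:(y0+130)*4,x0*4:(x0+100)*4])
cv2.imwrite("pics/v2.png",np.hstack(ims))
E
```

```text
lip (((291.9306640625, 264.6930847167969), (34.0302734375, 16.11960220336914), 5.710592269897461), array([275, 256,  35,  19, 539], dtype=int32))
yel (((302.3910827636719, 174.58912658691406), (25.174442291259766, 4.676674842834473), 5.710592269897461), array([290, 172,  26,   7, 109], dtype=int32))
[ 0.54882274 -0.0454022   0.05964947  1.63065706] [ 1.8  0.3 -1.1 -0.4  1.4  0.9 -1.  -3.   2.  -0.6  0.5  0.9 -3.9  1.7]
```

View pics/v2.png

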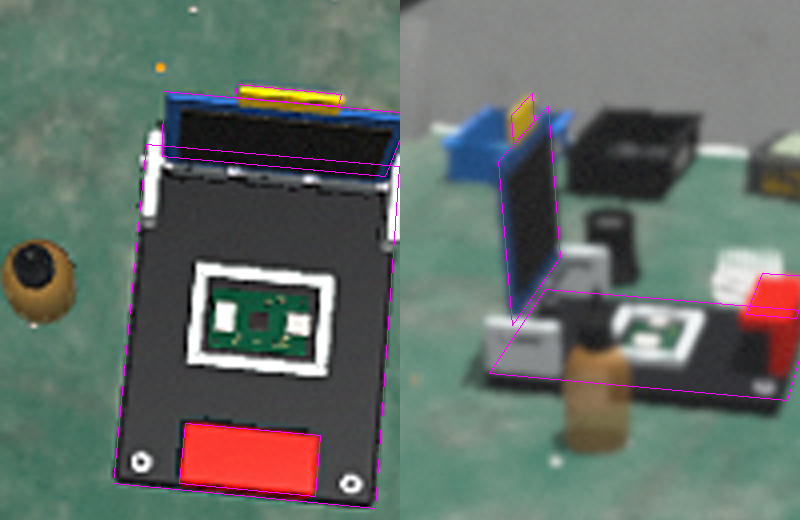

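The top overlay matches within about 1 px, so the pose is good: yaw about 3.4°, hinge near (0.613, -0.042). Next I'll compute the approach.

```bash
cat >> h.py <<'E'
def tool(goal_c,yaw=True): # carrier-frame goal -> tool shift mm + turn deg
    v=np.load("pose.npy"); s=r.sense(); Rt=R.from_rotvec(s["ee_rot"]).as_matrix()
    d=Rt.T@(c2w(v,goal_c)[0]-s["tcp_pos"])*1000
    ty=Rt[:,1]; a=np.degrees(np.arctan2(-ty[0],ty[1])); 
    return np.round(d,1),round(-(np.degrees(v[2])-a),1)
def where():
    v=np.load("pose.npy"); s=r.sense(); d=s["tcp_pos"]-[v[0],v[1],0]; c,sn=np.cos(v[2]),np.sin(v[2])
    f=s["force"]; return round(s["t"],2),"carrier mm",np.round(1000*np.array([c*d[0]+sn*d[1],-sn*d[0]+c*d[1],d[2]]),1),"Fcarr",np.round([c*f[0]+sn*f[1],-sn*f[0]+c*f[1],f[2]],1)
E
python3 -c "
from h import *
print(tool([.112,0,.2]),where())"
```

```text
(array([-623.6, -328.5,   -5.9]), np.float64(-26.3)) (1.5, 'carrier mm', array([-301.2,  571. ,  194.1]), 'Fcarr', array([-0.3, -0.7,  0.8]))
```

```bash
python3 -m jog '[[[-30,-16,-6],-3],[[-65,-34,-6],-7],[[-105,-55,-6],-11],[[-145,-76,-6],-15],[[-185,-97,-6],-19],[[-225,-118,-6],-23],[[-265,-139,-6],-26.3],[[-305,-160,-6],-26.3]]' 0 20; python3 -c "
from h import *
print(tool([.112,0,.2]),where())"
```

```text
t: 2.3
tcp_pos: [0.4337, 0.239, 0.2002]
ee_rot: [-0.096, 3.14, 0.0]
force: [0.9, -0.2, -0.5]
opening: 0.0335
(array([-209.5, -291.1,    0.3]), np.float64(0.1)) (2.3, 'carrier mm', array([-98. , 290.7, 200.2]), 'Fcarr', array([ 0.9, -0.2, -0.5]))
```

```bash
python3 -m jog '[[[-28,-39,0],0],[[-56,-78,0],0],[[-84,-117,0],0],[[-112,-156,0],0],[[-140,-195,0],0],[[-168,-234,0],0],[[-196,-272,0],0],[[-209,-291,0],0]]' 0; python3 -c "
from h import *
print(tool([.112,0,.2]),where())
im,d=r.snapshot('wrist'); cv2.imwrite('pics/w1.png',im[:,:,::-1])
im,d=r.snapshot('side'); cv2.imwrite('pics/v3.png',cv2.resize(im[100:280,180:400,::-1],(660,540)))"
```

```text
t: 3.1
tcp_pos: [0.6617, -0.0419, 0.1998]
ee_rot: [-0.093, 3.14, -0.0]
force: [0.7, 0.7, 0.2]
opening: 0.0007
(array([ 0.9,  3.2, -0.2]), np.float64(-0.0)) (3.1, 'carrier mm', array([112.9,  -3.2, 199.8]), 'Fcarr', array([0.8, 0.6, 0.2]))
```

View pics/v3.png

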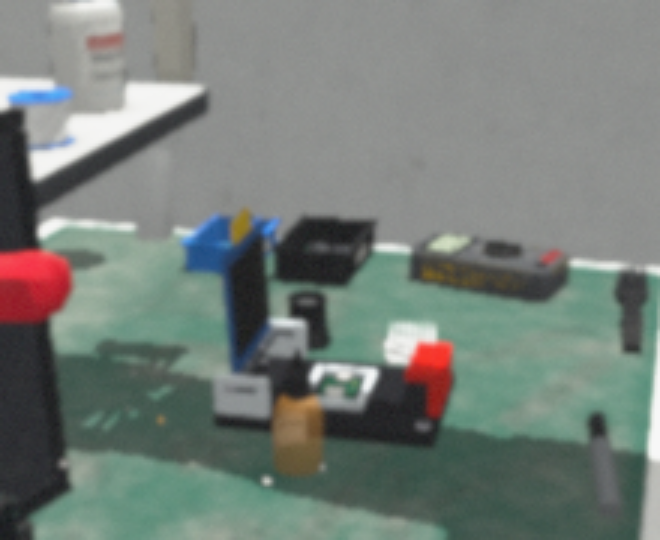

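```bash
python3 -c "
from h import *
s=r.sense(); p=s['tcp_pos']; print(proj('side',[p,p+[0,0,.1],[.66,-.04,0.]]),proj('top',[p]),proj('side',c2w(np.load('pose.npy'),[[.15,0,.05],[.15,0,.2]])))
im,d=r.snapshot('side');im2,_=r.snapshot('top'); cv2.imwrite('pics/v4.png',cv2.hconcat([cv2.resize(im[:,:,::-1],(400,300)),cv2.resize(im2[:,:,::-1],(400,300))]))"
```

```text
[[239.2964007  138.71490515]
 [237.31773977  87.66568253]
 [243.3695555  230.23153252]] [[308.76800371 131.50032544]] [[224.99305265 207.51260963]
 [221.11009884 138.08976458]]
```

View pics/v4.png

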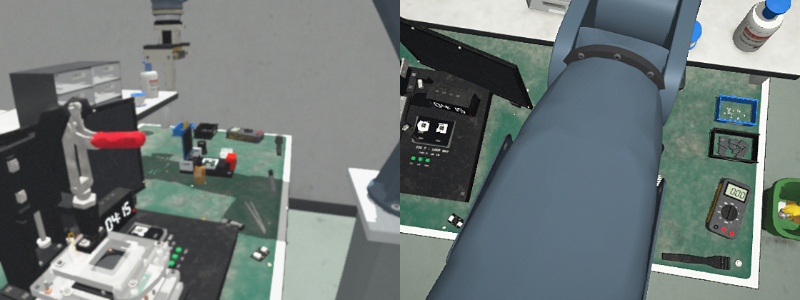

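The arm hides the top view. The side view shows the fingertips clear above and behind the cover. I'll print the fold path in tool axes.

```bash
python3 -c "
from h import *
for th in [1.63,1.5,1.4,1.3,1.2,1.1,1,.9,.8,.7,.6,.5,.4,.3,.2,.1,.05,0]:
    p=cov(th,.050,0,.0015); q=cov(th,.062,0,.0095)
    x=p[0] if 8*np.tan(th)<12 and th<1.5 else max(p[0],q[0])
    print(th, 'tcp x %.1f z %.1f'%(1000*x+7.5,1000*p[2]))
"; python3 -m jog '[[[0,3,30],0],[[0,3,60],0],[[0,3,90],0],[[0,3,118],0],[[5,3,118],0],[[10,3,118],0],[[10,3,118],0]]' 0; python3 -c "
from h import *
print(where())"
```

```text
1.63 tcp x 84.7 z 81.3
1.5 tcp x 76.6 z 81.5
1.4 tcp x 70.3 z 81.0
1.3 tcp x 64.1 z 80.1
1.2 tcp x 57.9 z 78.6
1.1 tcp x 51.8 z 76.7
1 tcp x 46.0 z 74.4
0.9 tcp x 41.6 z 71.6
0.8 tcp x 37.7 z 68.4
0.7 tcp x 34.2 z 64.9
0.6 tcp x 31.1 z 61.0
0.5 tcp x 28.3 z 56.8
0.4 tcp x 26.0 z 52.4
0.3 tcp x 24.2 z 47.7
0.2 tcp x 22.8 z 42.9
0.1 tcp x 21.9 z 38.0
0.05 tcp x 21.6 z 35.5
0 tcp x 21.5 z 33.0
t: 4.0
tcp_pos: [0.6497, -0.0357, 0.084]
ee_rot: [-0.096, 3.138, 0.0]
force: [0.3, 0.0, 0.3]
opening: 0.0002
(4.0, 'carrier mm', array([101.2,   3.7,  84. ]), 'Fcarr', array([ 0.3, -0. ,  0.3]))
```

```bash
python3 -m jog '[[[6,-3,2],0],[[12,-3,2],0],[[18,-3,2],0],[[24,-3,2],0],[[29,-3,3],0],[[33,-3,4],0],[[37,-3,4],0],[[37,-3,4],0]]' 0; python3 -c "
from h import *
print(where())"
```

```text
t: 4.8
tcp_pos: [0.6124, -0.0409, 0.0798]
ee_rot: [-0.096, 3.139, 0.0]
force: [1.2, 0.4, 0.4]
opening: 0.0004
(4.8, 'carrier mm', array([63.7,  0.7, 79.8]), 'Fcarr', array([1.3, 0.3, 0.4]))
```

```bash
python3 -c "
from h import *
im,d=r.snapshot('side'); cv2.imwrite('pics/v5.png',cv2.resize(im[120:260,200:360,::-1],(640,560),interpolation=2))"
```

```text
(no output)
```

View pics/v5.png

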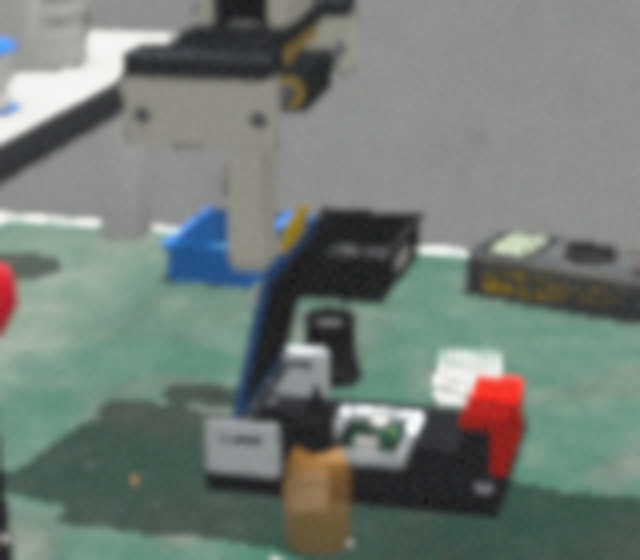

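The tip at about px (265,270) is pushing on the cover, which has tilted to roughly 1.25 rad as planned. I'll continue along the arc.

```bash
python3 -m jog '[[[6,-1,1],0],[[12,-1,3],0],[[18,-1,5.5],0],[[22,-1,8],0],[[26,-1,11.5],0],[[29.5,-1,15],0],[[32.5,-1,19],0],[[32.5,-1,19],0]]' 0; python3 -c "
from h import *
print(where())"
```

```text
t: 5.65
tcp_pos: [0.5795, -0.0439, 0.06]
ee_rot: [-0.096, 3.14, 0.001]
force: [-0.1, -0.4, 0.9]
opening: 0.0006
(5.65, 'carrier mm', array([30.7, -0.3, 60. ]), 'Fcarr', array([-0.1, -0.4,  0.9]))
```

```bash
python3 -c "
from h import *
im,d=r.snapshot('side'); cv2.imwrite('pics/v6.png',cv2.resize(im[120:260,200:360,::-1],(640,560),interpolation=2));print(where())"
```

```text
(5.7, 'carrier mm', array([31.1, -0.3, 60.3]), 'Fcarr', array([-0.7,  0.1,  0.5]))
```

View pics/v6.png

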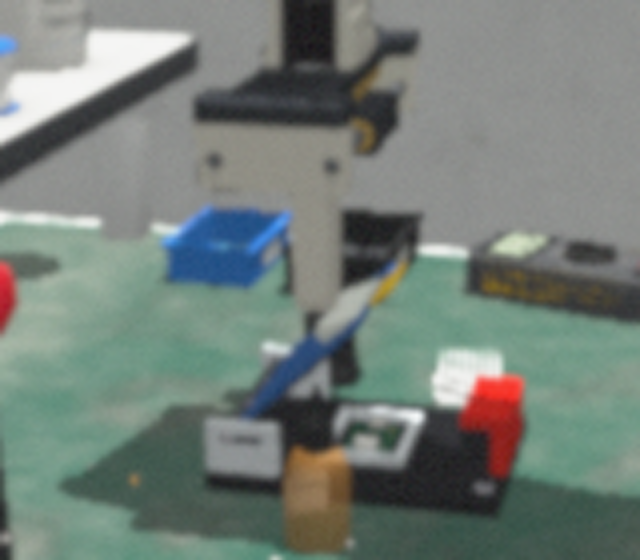

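The cover is at about 0.7 rad and the tip is close to the wedge wall. I'll continue down with a few mm more clearance from the wall, to avoid sliding the carriage early.

```bash
python3 -m jog '[[[-1.5,0,3],0],[[0,0,6.5],0],[[1.5,0,10],0],[[2.5,0,13.5],0],[[3,0,17],0],[[3.5,0,20],0],[[3.5,0,20],0]]' 0; python3 -c "
from h import *
print(where())
im,d=r.snapshot('side'); cv2.imwrite('pics/v7.png',cv2.resize(im[120:260,200:360,::-1],(640,560),interpolation=2));print(where())
for n in ['cover_tip','cover_step','lip_edge']: print(n,r.pinpoint('side',n)[:1])"
```

```text
t: 6.4
tcp_pos: [0.5761, -0.0441, 0.0398]
ee_rot: [0.096, -3.14, -0.001]
force: [1.0, 0.3, 0.5]
opening: 0.0008
(6.4, 'carrier mm', array([27.3, -0.3, 39.8]), 'Fcarr', array([1. , 0.2, 0.5]))
(6.45, 'carrier mm', array([27.5, -0.4, 40.1]), 'Fcarr', array([ 2.6, -0.5,  1.1]))
cover_tip [{'uv': [306.6, 191.1], 'score': 0.97}]
cover_step [{'uv': [289.8, 207.4], 'score': 0.93}]
lip_edge [{'uv': [315.4, 219.1], 'score': 0.66}]
```

View pics/v7.png

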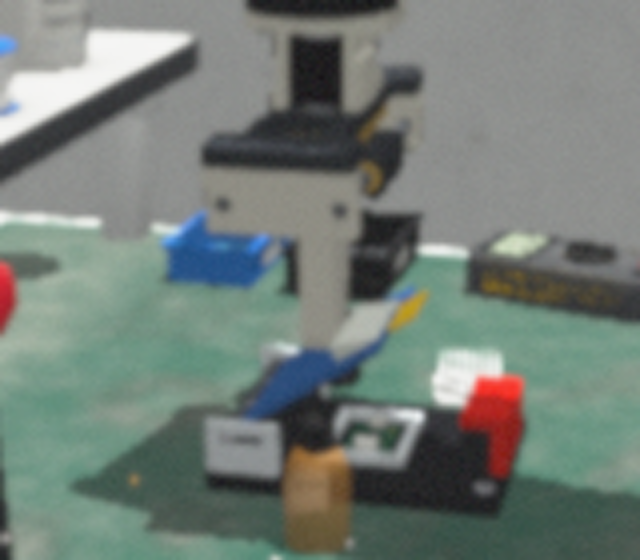

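```bash
cat >> h.py <<'E'
def fit(c="side"):
    from scipy.optimize import least_squares
    v=np.load("pose.npy"); o={n:np.array(r.pinpoint(c,n)[0]["uv"]) for n in ["cover_tip","cover_step"]}
    off=np.array([3.,-0.5])*0
    def res(q): return np.r_[proj(c,c2w(v,cov(q[0],.105,0,0,q[1])))[0]-o["cover_tip"]+off, proj(c,c2w(v,cov(q[0],.062,0,.0015,q[1])))[0]-o["cover_step"]+off]
    f=least_squares(res,[.4,.005],x_scale=[.1,.01]); return f.x,np.round(f.fun,1)
E
python3 -c "
from h import *
print(fit()); v=np.load('pose.npy')
for th in [0,.1,.2,.3,.4,.5]: print(th,proj('side',c2w(v,[cov(th,.105,0),cov(th,.062,0,.0015)])).round(1).tolist(),1000*((64-50*np.cos(th))/1000))
print(proj('side',c2w(v,[-.05,0,.0355])), proj('side',[r.sense()['tcp_pos']]))
"
```

```text
(array([0.64683676, 0.00629329]), array([ 0.3,  2.1, -0.1, -3.9]))
0 [[313.6, 222.8], [293.0, 220.5]] 14.0
0.1 [[313.4, 218.1], [292.8, 217.7]] 14.249791736098707
0.2 [[312.8, 213.3], [292.3, 214.9]] 14.996671107937921
0.3 [[311.6, 208.6], [291.5, 212.2]] 16.233175543719703
0.4 [[310.0, 203.9], [290.4, 209.5]] 17.946950299855743
0.5 [[307.8, 199.3], [289.1, 206.9]] 20.120871905481366
[[317.99669433 221.39701669]] [[280.89763619 216.12490148]]
```

Run:
```python
from h import *
v=np.load('pose.npy'); K,k1,Rm,t=cal('side'); print('cam',-Rm.T@t)
im0=cv2.imread('pics/v7.png')
def P(pts): return np.int32((proj('side',c2w(v,pts))-[200,120])*4+2)
out=[]
for th in (.45,.65):
    im=im0.copy()
    for poly,col in [([cov(th,a,b,.0015) for a,b in [(.004,-.048),(.09,-.048),(.09,.048),(.004,.048)]],(255,0,255)),
      ([cov(th,a,b) for a,b in [(.09,-.02),(.105,-.02),(.105,.02),(.09,.02)]],(0,255,255)),
      ([cov(th,.062,b,n) for b,n in [(-.03,.0015),(.03,.0015),(.03,.0095),(-.03,.0095)]],(0,0,255)),
      ([[.0275+a,b,.040] for a,b in [(-.0075,-.017),(.0075,-.017),(.0075,.017),(-.0075,.017)]],(0,255,0)),
      ([[a,b,.012] for a,b in [(-.075,-.056),(.075,-.056),(.075,.056),(-.075,.056)]],(255,255,0))]:
        cv2.polylines(im,[P(poly)],True,col,1)
    out.append(im[150:550,150:550])
cv2.imwrite('pics/v8.png',cv2.hconcat(out))
```

```text
cam [0.34332311 0.74792657 0.37991181]
```

View pics/v8.png

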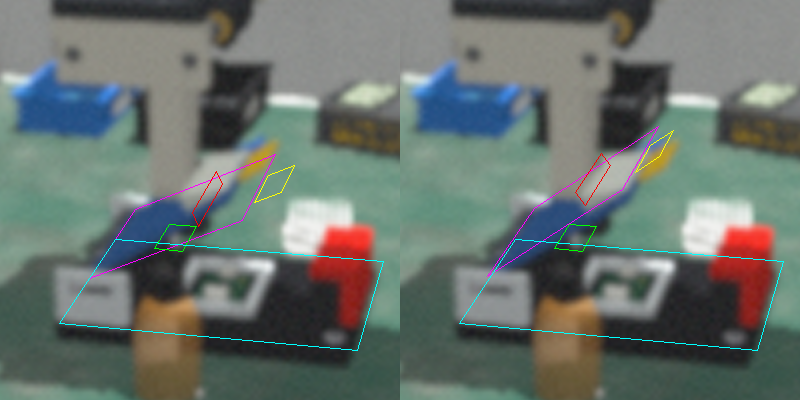

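The overlay puts the cover near 0.6 rad, but a TCP at z = 40 mm implies less. I'll settle it with depth data: blue pixels, taken into the carrier frame.

```bash
cat >> h.py <<'E'
def cloud(c):
    im,d=r.snapshot(c); K,k1,Rm,t=cal(c); v=np.load("pose.npy")
    vv,uu=np.mgrid[0:420,0:560]; p=cv2.undistortPoints(np.c_[uu.ravel(),vv.ravel()].astype(float).reshape(-1,1,2),K,np.array([k1,0,0,0,0.]))[:,0]
    X=np.c_[p,np.ones(len(p))]*d.reshape(-1,1); W=(X-t)@Rm
    cc,s=np.cos(v[2]),np.sin(v[2]); q=W-[v[0],v[1],0]
    C=np.c_[cc*q[:,0]+s*q[:,1],-s*q[:,0]+cc*q[:,1],q[:,2]].reshape(420,560,3)*1000
    return im,d,C,cv2.cvtColor(im,cv2.COLOR_RGB2HSV)
def report(c):
    im,d,C,h=cloud(c); H,S,V=[h[...,i].astype(int) for i in range(3)]
    box=(d>0)&(abs(C[...,0])<130)&(abs(C[...,1])<60)&(C[...,2]>5)&(C[...,2]<150)
    for n,m in [("blue",(abs(H-108)<12)&(S>120)&(V>50)),("yellow",(abs(H-25)<8)&(S>130)&(V>80)),("red",((H<7)|(H>173))&(S>140)),("white",(S<40)&(V>130))]:
        q=C[m&box]
        if len(q)>15:
            print(c,n,len(q),"x",np.percentile(q[:,0],[3,50,97]).round(),"y",np.percentile(q[:,1],[3,97]).round(),"z",np.percentile(q[:,2],[3,50,97]).round(), end=" ")
            if n=="blue": a=np.polyfit(q[:,0],q[:,2],1); print("slope th %.2f z@64 %.1f"%(np.arctan(-a[0]),np.polyval(a,64)),end="")
            print()
    return im
E
python3 - <<'E'
from h import *
im=report("side"); im=report("wrist"); cv2.imwrite("pics/w2.png",im[:,:,::-1])
E
```

```text
side blue 184 x [-0. 38. 58.] y [-28.  47.] z [37. 51. 77.] slope th 0.61 z@64 32.8
side yellow 27 x [-20. -16. -10.] y [-13.  22.] z [84. 88. 91.] 
side red 242 x [-72. -64. -49.] y [-24.  28.] z [11. 40. 43.] 
side white 760 x [-16.  23.  73.] y [-51.  55.] z [ 13.  42. 122.] 
wrist blue 5500 x [-10.  14.  51.] y [-48.  45.] z [43. 68. 84.] slope th 0.60 z@64 33.9
wrist yellow 2266 x [-23. -17. -10.] y [-20.  17.] z [84. 89. 93.] 
wrist red 4851 x [-72. -60. -47.] y [-27.  25.] z [12. 43. 45.] 
wrist white 8162 x [-63.   6.  43.] y [-49.  42.] z [ 13.  79. 103.]
```

View pics/w2.png

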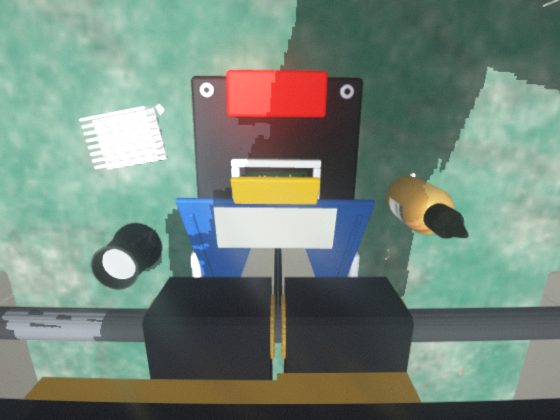

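Run:
```python
from h import *
im,d,C,h=cloud("wrist")
for u in (230,262,290,315):
    for v in (240,246,250,254,258,264,270,276): print(u,v,im[v,u],C[v,u].round(0),round(float(d[v,u]),3))
s=r.sense(); print(proj('wrist',[s['tcp_pos']]), where())
```

```text
230 240 [223 228 225] [ 13. -25.  77.] 0.166
230 246 [214 220 217] [ 16. -25.  76.] 0.168
230 250 [ 76 106 157] [ 27. -28.  59.] 0.187
230 254 [ 73 103 159] [ 30. -28.  57.] 0.19
230 258 [ 73 104 158] [ 34. -29.  54.] 0.193
230 264 [ 62  93 155] [ 40. -30.  50.] 0.2
230 270 [ 60  95 154] [ 47. -31.  45.] 0.206
230 276 [ 52  83 133] [ 54. -32.  40.] 0.213
262 240 [229 233 227] [13. -8. 77.] 0.166
262 246 [224 229 224] [17. -8. 75.] 0.169
262 250 [159 160 151] [18. -8. 78.] 0.167
262 254 [159 161 151] [18. -8. 83.] 0.161
262 258 [159 159 150] [18. -8. 88.] 0.157
262 264 [158 158 149] [18. -7. 94.] 0.15
262 270 [158 159 149] [18. -7. 99.] 0.146
262 276 [134 137 132] [ 18.  -7. 105.] 0.14
290 240 [227 230 226] [13.  6. 77.] 0.165
290 246 [223 228 221] [17.  6. 75.] 0.169
290 250 [159 161 150] [18.  6. 78.] 0.167
290 254 [159 158 150] [18.  6. 82.] 0.162
290 258 [157 159 148] [18.  6. 87.] 0.157
290 264 [157 158 149] [18.  6. 93.] 0.152
290 270 [154 156 146] [18.  6. 99.] 0.146
290 276 [133 135 129] [ 18.   5. 105.] 0.14
315 240 [222 227 222] [13. 19. 77.] 0.165
315 246 [214 222 217] [17. 20. 74.] 0.169
315 250 [ 89 113 160] [26. 21. 61.] 0.185
315 254 [ 84 110 158] [30. 22. 57.] 0.19
315 258 [ 79 107 156] [34. 22. 54.] 0.194
315 264 [ 78 106 157] [40. 23. 50.] 0.199
315 270 [ 70  98 153] [46. 24. 46.] 0.205
315 276 [ 76  95 130] [53. 25. 40.] 0.212
[[277.13257962 239.85462725]] (6.85, 'carrier mm', array([27.8, -0.4, 40.4]), 'Fcarr', array([2. , 0.3, 0.1]))
```

The depth data agrees with itself: θ = 0.60 and carriage about 0. The finger's front face sits at x = 18 mm against the wedge's top edge, with no tip visible below z ≈ 62. So the real tips seem to end about 20 mm above the reported TCP. I'll back off 5 mm, go down and re-measure.

```bash
python3 -m jog '[[[-3,0,2],0],[[-5,0,5],0],[[-5,0,8],0],[[-5,0,10],0],[[-5,0,10],0]]' 0
python3 - <<'E'
from h import *
print(where()); report("wrist")
im,d,C,h=cloud("wrist")
for v in (235,240,245,250,255,260,265): print(v,im[v,262],C[v,262].round(0),C[v,230].round(0))
E
```

```text
t: 7.35
tcp_pos: [0.5813, -0.0438, 0.03]
ee_rot: [-0.096, 3.14, 0.001]
force: [-0.3, -0.6, 2.3]
opening: 0.0002
(7.35, 'carrier mm', array([32.5, -0.3, 30. ]), 'Fcarr', array([-0.4, -0.6,  2.3]))
wrist blue 8405 x [-16.  18.  51.] y [-48.  45.] z [41. 58. 74.] slope th 0.48 z@64 33.6
wrist yellow 2737 x [-29. -23. -15.] y [-19.  17.] z [74. 79. 82.] 
wrist red 5750 x [-72. -60. -46.] y [-27.  25.] z [12. 43. 45.] 
wrist white 8639 x [-62.   4.  44.] y [-50.  46.] z [14. 72. 93.] 
235 [ 74 108 167] [19. -9. 56.] [ 19. -26.  56.]
240 [ 68 102 162] [22. -9. 56.] [ 22. -26.  56.]
245 [157 160 151] [23. -8. 61.] [ 26. -27.  55.]
250 [158 160 151] [23. -8. 67.] [ 30. -27.  52.]
255 [158 160 154] [22. -8. 75.] [ 35. -28.  48.]
260 [156 159 149] [-46.   0. 221.] [ 39. -28.  46.]
265 [151 155 146] [23. -7. 83.] [ 44. -29.  43.]
```

The tip bottom is at z ≈ 56 with TCP z = 30, an offset of about 25 mm, and it rests on the plate at r ≈ 46 mm. I'll continue on that basis.

```bash
python3 -m jog '[[[0,0,4],0],[[1,0,8],0],[[2,0,12],0],[[2,0,15],0],[[2,0,18],0],[[2,0,18],0]]' 0
python3 - <<'E'
from h import *
print(where()); report("wrist")
im,d,C,h=cloud("wrist")
for v in (235,240,245,250,255,260,265): print(v,im[v,262],C[v,262].round(0),C[v,230].round(0))
E
```

```text
t: 8.05
tcp_pos: [0.5791, -0.0439, 0.0117]
ee_rot: [0.096, -3.14, -0.001]
force: [-1.2, 0.6, 2.9]
opening: 0.0004
(8.05, 'carrier mm', array([30.3, -0.3, 11.7]), 'Fcarr', array([-1.2,  0.7,  2.9]))
wrist blue 12287 x [-24.  13.  41.] y [-48.  44.] z [35. 37. 41.] slope th 0.10 z@64 33.0
wrist yellow 8205 x [-40.   7.   9.] y [-47.  26.] z [ 39. 147. 150.] 
wrist red 7024 x [-72. -60. -46.] y [-27.  25.] z [12. 44. 45.] 
wrist white 10203 x [-62.  -3.  38.] y [-57.  42.] z [ 14.  45. 139.] 
235 [ 63 102 169] [17. -9. 38.] [ 18. -26.  36.]
240 [ 61  99 167] [20. -9. 37.] [ 21. -27.  36.]
245 [155 157 151] [21. -8. 43.] [ 24. -27.  36.]
250 [153 156 151] [21. -8. 49.] [ 26. -27.  37.]
255 [152 155 149] [21. -8. 55.] [ 30. -27.  37.]
260 [151 152 148] [21. -8. 61.] [ 34. -27.  35.]
265 [149 150 145] [21. -7. 66.] [ 37. -27.  35.]
```

```bash
python3 -m jog '[[[0,0,2],0],[[0,0,4],0],[[0,0,5],0],[[0,0,5],0],[[0,0,5],0]]' 0
python3 - <<'E'
from h import *
print(where()); report("wrist"); print(where())
E
```

```text
t: 8.65
tcp_pos: [0.58, -0.0439, 0.0082]
ee_rot: [-0.096, 3.138, 0.001]
force: [-5.5, -0.0, 14.9]
opening: 0.0004
(8.65, 'carrier mm', array([31.2, -0.4,  8.2]), 'Fcarr', array([-5.5,  0.3, 14.9]))
wrist blue 12737 x [-24.  13.  41.] y [-48.  45.] z [32. 33. 35.] slope th 0.02 z@64 32.7
wrist yellow 12163 x [-38.   8.   9.] y [-48.  26.] z [ 32. 145. 149.] 
wrist red 7353 x [-72. -60. -47.] y [-27.  25.] z [12. 43. 45.] 
wrist white 10094 x [-62.  -3.  38.] y [-57.  42.] z [ 14.  39. 135.] 
(8.7, 'carrier mm', array([31.2, -0.3,  8.2]), 'Fcarr', array([-5. ,  1.1, 15.6]))
```

```bash
python3 -m jog '[[[3,0,1.5],0],[[6,0,1.5],0],[[9,0,1.5],0],[[12,0,1.5],0],[[15,0,1.5],0],[[18,0,1.5],0],[[21,0,1.5],0],[[24,0,1.5],0]]' 0
python3 - <<'E'
from h import *
print(where()); report("wrist")
E
```

```text
t: 9.5
tcp_pos: [0.5595, -0.0455, 0.0083]
ee_rot: [-0.095, 3.13, -0.001]
force: [6.4, -0.2, 9.2]
opening: 0.0004
(9.5, 'carrier mm', array([10.7, -0.8,  8.3]), 'Fcarr', array([ 6.4, -0.5,  9.2]))
wrist blue 11272 x [-41.  -6.  20.] y [-48.  45.] z [32. 33. 35.] slope th 0.04 z@64 31.3
wrist yellow 10639 x [-45. -14. -13.] y [-49.  26.] z [ 33. 145. 149.] 
wrist red 6200 x [-73. -62. -50.] y [-27.  25.] z [42. 43. 45.] 
wrist white 9453 x [-63. -22.   0.] y [-57.  27.] z [ 14.  39. 135.]
```

The cover is flat and friction has already dragged it about 15 mm forward. I'll keep pressing and pushing, up against the wall, to the hard stop.

```bash
python3 -m jog '[[[4,0,1.2],0],[[7,0,1.2],0],[[10,0,1.2],0],[[13,0,1.2],0],[[16,0,1.2],0],[[19,0,1.2],0],[[21,0,1.2],0],[[21,0,1.2],0]]' 0
python3 - <<'E'
from h import *
print(where()); report("wrist")
E
```

```text
t: 10.35
tcp_pos: [0.545, -0.0472, 0.0091]
ee_rot: [-0.094, 3.115, -0.004]
force: [19.8, 4.4, -0.1]
opening: 0.0005
(10.35, 'carrier mm', array([-3.9, -1.6,  9.1]), 'Fcarr', array([20. ,  3.3, -0.1]))
wrist blue 6498 x [-42. -15.   7.] y [-48.  45.] z [32. 33. 35.] slope th 0.10 z@64 26.0
wrist yellow 10416 x [-44. -30. -29.] y [-50.  26.] z [ 34. 146. 149.] 
wrist red 6297 x [-73. -63. -50.] y [-27.  25.] z [21. 43. 45.] 
wrist white 8995 x [-62. -27. -14.] y [-57.  27.] z [ 14.  40. 135.]
```

It reads 20 N against the wall at x ≈ -4, consistent with the hard stop. I'll back off the wall, lift off and check.

```bash
python3 -m jog '[[[-2,0,-2],0],[[-3,0,-8],0],[[-3,0,-25],0],[[-3,0,-50],0],[[-3,0,-80],0],[[-3,0,-110],0],[[-3,0,-110],0]]' 0
python3 - <<'E'
from h import *
print(where()); im=report("wrist"); im2,_=r.snapshot('side')
cv2.imwrite("pics/v9.png",cv2.hconcat([cv2.resize(im[:,:,::-1],(400,300)),cv2.resize(im2[130:250,220:380,::-1],(400,300))]))
E
```

```text
t: 11.1
tcp_pos: [0.5467, -0.0471, 0.1226]
ee_rot: [-0.094, 3.111, -0.006]
force: [0.4, 0.3, 0.7]
opening: 0.0006
(11.1, 'carrier mm', array([ -2.2,  -1.6, 122.6]), 'Fcarr', array([0.4, 0.3, 0.7]))
wrist blue 6863 x [-40.   6.  38.] y [-47.  44.] z [30. 32. 34.] slope th 0.03 z@64 30.4
wrist yellow 298 x [-48. -45. -43.] y [-20.  18.] z [32. 34. 35.] 
wrist red 2169 x [-74. -63. -51.] y [-27.  26.] z [19. 41. 43.] 
wrist white 3093 x [-65. -23.  68.] y [-55.  51.] z [12. 37. 42.]
```

View pics/v9.png

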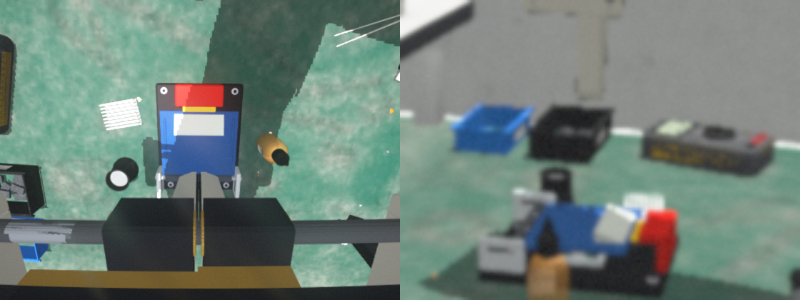

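The cover stays flat with the yellow tongue under the lip, seen in the wrist view near (200,108). One more numeric check of the tuck depth and the neighbours, then I'll hand in.

Run:
```python
from h import *
im,d,C,h=cloud("wrist"); H,S,V=[h[...,i].astype(int) for i in range(3)]
b=(d>0)&(abs(C[...,1])<14)&(C[...,2]>25)&(C[...,2]<50)&(abs(C[...,0])<80)
y=C[b&(abs(H-25)<8)&(S>130)]; rd=C[b&((H<7)|(H>173))&(S>140)&(C[...,2]>39)]; w=C[b&(S<40)&(V>130)&(abs(C[...,0]+10)<35)]
print("yellow x",y[:,0].min(),y[:,0].max(),"lip edge",rd[:,0].max(),"wedge",np.percentile(w[:,0],[1,99]))
for n,p in [("flux_bottle",.0),("heat_sink",.0),("loupe",.0)]:
    q=r.pinpoint("wrist",n); print(n,world("wrist",q[0]["uv"],z=0).round(3) if q else None, world("top",{"flux_bottle":[239,221],"heat_sink":[353,254],"loupe":[354,210]}[n],z=0).round(3))
s=r.sense(); print(s["t"],s["force"])
r.close_job()
```

```text
yellow x -47.4069776826576 -41.85760066980058 lip edge -49.87129519840226 wedge [-41.16095022 -14.94249158]
flux_bottle [0.555 0.049 0.   ] [0.552 0.053 0.   ]
heat_sink [ 0.524 -0.152  0.   ] [ 0.525 -0.153  0.   ]
loupe [ 0.506 -0.05   0.   ] [ 0.603 -0.145  0.   ]
11.4 [ 1.22485375  0.44417317 -0.11057027]
the job is handed in; nothing more can be done
```

The cover is folded flat with its tongue tucked under the lip, and it stayed shut when I let go. I handed the job in at 11.4 s. `close_job` reports no verdict, so the result rests on my own checks.

I folded the cover with the closed fingertips on its outer side and pressed it flat at about 15 N. I then pushed it forward until the push against the wedge wall read 20 N at what I took to be the hard stop.

**Cover after lift-off:** Depth data puts the hinge at about 0.03 rad, which is flat within the measurement.
- The plate's front edge and the wedge wall both put the carriage at about 16–17 mm.
- That leaves the tongue about 7 mm under the lip. The lip hides the front of the tongue, so this figure comes from the visible part.

**Neighbours:** The bottle and heat sink measured within 5 mm of where they started. The loupe check failed: the network returned a point on the lip instead. In the last picture the loupe stands upright beside the carrier, where it was before, but I did not measure it.

**Board:** It is hidden under the shut cover, so I did not check its position at the end. The fingers never came near it.

**Disagreement found on the way:** The fingertips end about 25 mm above the reported TCP when shut. I found this from depth data and corrected for it partway through the fold.

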